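Load the amplifier module on the cold plate

ROBOT

A 7-joint arm with a two-finger parallel gripper is mounted at the origin on the work surface; the furniture and walls round the work are solid. World frame = base frame: x ahead of the robot, y to its left, z up, the work surface at z = 0. Lengths are in m, angles in rad, forces in N, time in s.
With the tool pointing down it reaches from about 0.4 to 0.875 m from the base axis. Payload 19.3 kg.
Tool frame: the origin (TCP) lies at the very end of the fingers, on their centre line; the grasp point (between the pads) lies bot.grasp_offset behind it (bot.grasp_offset is the distance from the TCP to the grasp point, in m); z points along the fingers, y is the direction in which the jaws open and shut (so a half turn about z gives the same grasp; the last joint's range is limited). The gripper opens to 85 mm and grips with 20 to 120 N. Pads are 22 mm wide; open, the fingers measure 114 mm over their backs; the gripper's body (76 mm by 85 mm) begins 54 mm behind the grasp point. The pads swing forward as they close: fully open they stand 13 mm farther back than shut.
Start: joints at [1.044, 0.521, -0.036, 1.599, 0.021, 1.021, -0.113], TCP at [0.276, -0.561, 0.231] pointing down, gripper open.
Joint ranges: [-2.91, 2.91], [-0.3, 2.13], [-1.5, 1.42], [0.17, 2.43], [-1.26, 4.41], [0.16, 1.93], [-2.52, 2.52]. Speed limits (rad/s): [1.89, 1.89, 2.39, 2.39, 3.01, 3.01, 3.01].

INTERFACE

Orientations are given as [roll, pitch, yaw] about the fixed x, y, z axes, in that order (R = Rz(yaw) Ry(pitch) Rx(roll)).
In Python, from workcell import bot gives the robot as it stands. The module is installed in compiled form; this text tells all that it offers.
- The arm moves only by the shell command python3 -m handwheel 'ROWS' [OPENING] [FORCE]. ROWS is JSON, a list of rows, each a list of 6 numbers: the shift along the tool's x, y, z as a fraction of full scale, then the turn, a rotation vector about the tool's x, y, z as a fraction of full scale. In form: [[x, y, z, rx, ry, rz], ...]. A call has 1 to 8 rows; each row shifts and turns the commanded pose from where the row before left it, along the tool's axes as they then stand; what a row does not reach is not made up. Full scale, the value 1, is 0.025 m for a shift and 360 degrees for a turn. A row lasts 1/8 s, in which the tool goes at most 62.5 mm and 10.7 degrees, less where a joint would pass 70% of its speed; a pose out of reach is approached as far as the arm can. A call with a number of a shift or a turn outside -1 to 1 is refused whole. A call with a gripper value outside its range is refused whole. OPENING is the closure, from -1 (fully open) to 1 (shut), set as the call begins (- or left out, the last holds). The fingers move at their own pace and stop on an object; FORCE is the grip in N (left out, the last holds). Time passes only in rows, so rows that do not move let the fingers close. It gives the time, the measured TCP pose, the force and the opening at its end, in the units of the state.
- bot.observe(): the state, without advancing time (a new reading comes with each control period).
- bot.grab_frame(name): name is "scene" or "top" or "wrist"; returns a dict with "pixels" (420x560x3 uint8, blue, green, red), "vertical_fov" (degrees; the focal length in pixels is half the picture's height over the tangent of half this angle, whatever the lens; pixels are square), "cx", "cy" (the principal point, pixels), "R" (3x3) and "t" (3): a world point X has camera coordinates R X + t. Camera axes: x right, y down, z forward; pixel columns grow to the right and rows downward; lengths in m; the calibration is good to about 2 mm. A picture is of the moment at which its call begins. There is no depth.
- bot.job_done(): hands the job in, once; it reports no verdict.
Trained networks look in a picture, given as the dict that the camera call returned (one of the last four; its "shot" number tells which), for a name from the list of things; names that differ only in an ending like _2 or _b are one class to them, and where a whole thing is asked for, a point or a joint stands for the part that bears it (a point fixed in the world has none). Each returns a list of dicts, best first, with "score" (0 to 1); they miss things now and then, are a little off and sometimes report something else, mostly with a low value. They report only what shows in the picture. A call takes as long as a camera call. They do not tell look-alikes from the thing itself.
- bot.trace(picture, thing): "region" (420x560 bool, what is visible of it) and "point" ([column, row] in pixels, amid what is visible of it).
The state is a dict: "clock": time; "qpos": joint angles; "qd": joint speeds; "joint_efforts": joint torques, N m; "position": TCP position; "tool_rot": TCP orientation; "force": force on the tool from outside, world axes, zero at the start; "moment": the same for the moment, N m; "grip_width": finger opening in m.
Only numpy, scipy, OpenCV 4.12 (cv2) and the standard library are available. Lean on these libraries where they do the work, as an engineer would, in place of code of your own. Each camera call takes 0.05 s, during which the arm holds its last target.

TASK

Load the amplifier module into the test station: slide it along the plate, without ever lifting it off, coax ports first, in under the two overhanging rails and fully home against the connector block, then swing the keeper lever fully shut behind it. Leave the module and the lever released, and leave the spanner and the small coax parts lying round the station alone.

Things in the scene. Friction and masses are not known exactly. Their poses are not given: they have to be found in the camera images.
- module: Flat amplifier module, loose, 0.3 kg: copper base flange 84 x 60 x 5 mm (its x, y, z) under an aluminium housing 80 x 42 mm, 5 to 25 mm high, with a lid 76 x 38 mm up to 27 mm; all centred, so the flange shows 9 mm beside each long side. Origin: centre of the underside. +x is its front (two round coax ports), z up. Starts on the loading shelf, front roughly towards the rails.
- module_front (a point): Middle of the lower front edge of the module's flange, 42 mm ahead (+x) of the module's origin; this end goes in first.
- station: Fixed test station: plate 270 x 124 mm, top 16 mm above the bench. Origin: at bench level under the centreline of the guide channel; +x is the loading direction, z up. The plate covers x -150 to 120, y -72 to 52 mm: white loading shelf up to x = -18, aluminium cold plate beyond, flush. Pivot of the keeper lever at x = -10, y = -52 mm.
- mouth (a point): Mouth of the channel on its centreline, on the plate: x = -3, y = 0, z = 16 mm in the station's frame. From here two steel rails run 92 mm in +x: inner faces 64 mm apart, outer 86, tops 11.5 mm above the plate. From 3 mm in, lips 7.5 to 11.5 mm above the plate narrow the top to 51 mm; the flange runs under them. Flared lead-ins widen the mouth to about 88 mm, 21 mm before it.
- seat (a point): Point on the cold plate where the module's origin lies when it is home: x = 46, y = 0, z = 16 mm in the station's frame, same axes. The flange's front edge then touches the connector block: its face is at station x = 88 mm, 86 mm wide, 34 mm above the plate, with two coax bullets that enter the module's ports.
- keeper (a joint): Angle of the keeper lever about its upright pivot. 0 = fully shut: the lever points along the station's +y, its rubber bumper (52 mm from the pivot) bearing on the rear wall of a module that is home. Grows as it opens, counter-clockwise from above (1.57: points along -x), to 2.3. The bar swings above the rails, 29 to 37 mm above the bench, and stays where it is left.
- knob_top (a point): Top centre of the upright round black knob on the lever's end, 70 mm from the pivot, 72 mm above the bench. The knob is 31 mm tall, 11 mm thick at its foot and 15 mm near the top. Pinch it or push it.
- torque_spanner: Open-end spanner with a striped handle, 28 x 151 x 15 mm, lies on the bench beyond the connector block; leave alone.
- attenuator: Coax attenuator, 13 x 38 x 13 mm, lies on the bench before the loading shelf; leave alone.
- load: Coax load, 13 x 24 x 13 mm, lies on the bench before the loading shelf; leave alone.
Not all that is in view belongs to the job. Leave any turquoise look-alike of the module alone.

How it is judged:
By the outcome, as a careful person would: the job done as asked, in the order asked, and still so for the second after the job is handed in, with the robot touching nothing.
It also fails if it takes over 54 s, if anything falls off the work surface, if the arm or the gripper's body presses on something with over 40 N, if the wrist force passes 120 N, or if a joint passes its speed limit or range.

## Working session

There is one attempt and no reset: what is moved stays moved. The work goes in short steps, Python scripts to look and compute and a shell command to move; the robot and the scene stay as the last step left them, time stands still between calls to the robot, and variables do not carry over. Pictures are saved under pics/ and viewed, and the job is handed in when it is done.

```bash
mkdir -p pics; python3 - <<'E'
from workcell import bot
import cv2
s=bot.observe()
print({k:(v if not hasattr(v,'__len__') else [round(float(x),4) for x in v]) for k,v in s.items()}, bot.grasp_offset)
for n in ["scene","top","wrist"]:
    f=bot.grab_frame(n); cv2.imwrite(f"pics/{n}0.png",f["pixels"]); print(n,f["vertical_fov"],f["cx"],f["cy"],f["R"],f["t"])
E
```

```text
{'clock': 0.0, 'qpos': [1.0438, 0.522, -0.0363, 1.6, 0.0212, 1.0211, -0.1128], 'qd': [-0.0009, 0.0006, -0.0004, 0.0013, -0.0, -0.0015, 0.0003], 'joint_efforts': [-0.0004, -92.7093, 1.9796, -36.9927, 0.0178, 0.0081, 0.0001], 'position': [0.2755, -0.5606, 0.2307], 'tool_rot': [-3.1405, 0.0001, 0.4568], 'force': [0.5478, -0.4452, 0.2097], 'moment': [-0.0246, 0.0075, -0.0042], 'grip_width': 0.08532780871097331} 0.0187
scene 50.610830228995425 282.9841560396919 206.94423912955287 [[-0.59002618 -0.80706491  0.02270096]
 [-0.34261968  0.22482367 -0.91217656]
 [ 0.73108198 -0.54598584 -0.40916818]] [0.52593451 0.20063827 0.61156222]
top 52.90322422526286 279.8912292786914 206.4932753243233 [[-0.02788783 -0.99954356 -0.01161646]
 [-0.99268078  0.02905865 -0.11721969]
 [ 0.11750374  0.00826243 -0.99303807]] [0.27897535 0.53231679 0.8510915 ]
wrist 62.09773706707552 274.04413075930864 207.43035808396542 [[ 0.44126684 -0.89737496 -0.00132929]
 [-0.85236627 -0.41959701  0.31210591]
 [-0.28063379 -0.13658894 -0.95004639]] [-0.62301146 -0.04012864  0.37973076]
```

View pics/scene0.png

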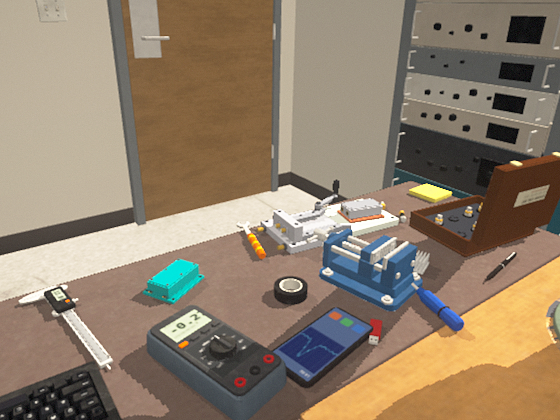

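View pics/top0.png

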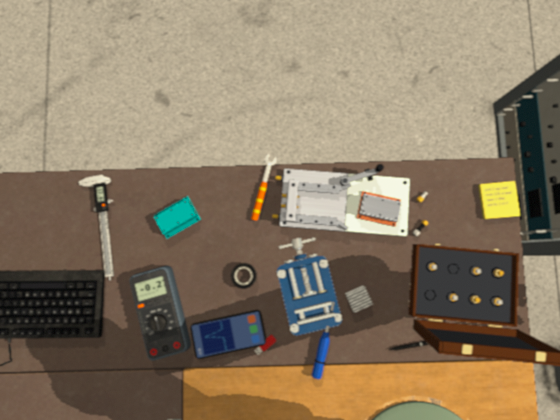

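View pics/wrist0.png

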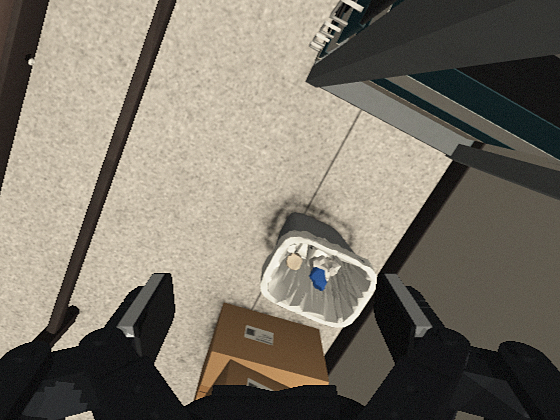

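The top view shows the station at columns 280–410, rows 168–236, loading direction to image left (world +y). The module is at about (380,208), the knob at (378,168) and the turquoise decoy at (177,217).

```bash
cat > h.py <<'E'
from workcell import bot
import numpy as np, cv2
def cam(f):
    fl=210/np.tan(np.radians(f["vertical_fov"])/2)
    return fl,f["cx"],f["cy"],np.array(f["R"]),np.array(f["t"])
def proj(f,X):
    fl,cx,cy,R,t=cam(f); X=np.atleast_2d(X); c=X@R.T+t
    return np.c_[cx+fl*c[:,0]/c[:,2],cy+fl*c[:,1]/c[:,2]]
def ray(f,uv,z):
    fl,cx,cy,R,t=cam(f); uv=np.atleast_2d(uv).astype(float)
    d=np.c_[(uv[:,0]-cx)/fl,(uv[:,1]-cy)/fl,np.ones(len(uv))]@R
    C=-R.T@t; s=(z-C[2])/d[:,2]
    return C+d*s[:,None]
E
python3 - <<'E'
from h import *
f=bot.grab_frame("top")
fl,cx,cy,R,t=cam(f); print("C",-R.T@t)
print(ray(f,[[281,168],[411,178],[409,236],[280,231]],0.016).round(4))
for n,z in [("module",.027),("knob_top",.072),("station",.016),("attenuator",.006),("load",.006),("torque_spanner",.01)]:
    for d in bot.trace(f,n)[:3]:
        m=d["region"].astype(np.uint8); r=cv2.minAreaRect(cv2.findNonZero(m))
        print(n,round(d["score"],2),np.round(d["point"]),m.sum(),ray(f,d["point"],z).round(4),np.round(r[0]),np.round(r[1]),round(r[2],1))
cv2.imwrite("pics/topz.png",cv2.resize(f["pixels"][150:250,260:440],None,fx=4.4,fy=4.4,interpolation=cv2.INTER_CUBIC))
E
```

```text
C [0.43619422 0.25634752 0.91080497]
[[ 0.6256  0.2591  0.016 ]
 [ 0.5953 -0.0189  0.016 ]
 [ 0.4714 -0.0068  0.016 ]
 [ 0.4898  0.265   0.016 ]]
module 0.82 [379. 209.] 1149 [[0.5285 0.0549 0.027 ]] [379. 208.] [42. 28.] 11.3
module 0.72 [176. 219.] 1132 [[0.5211 0.4841 0.027 ]] [176. 217.] [28. 41.] 61.1
knob_top 0.5 [364. 176.] 276 [[0.5913 0.0934 0.072 ]] [362. 176.] [11. 43.] 69.1
knob_top 0.17 [418. 226.] 68 [[ 0.4885 -0.0089  0.072 ]] [420. 227.] [ 4. 18.] 42.0
station 0.91 [336. 199.] 6483 [[0.5555 0.1424 0.016 ]] [341. 197.] [135.  70.] 2.9
attenuator 0.53 [418. 229.] 73 [[ 0.486  -0.0296  0.006 ]] [420. 228.] [ 4. 17.] 41.6
torque_spanner 0.96 [262. 192.] 398 [[0.5756 0.3009 0.01  ]] [264. 187.] [13. 67.] 12.3
```

View pics/topz.png

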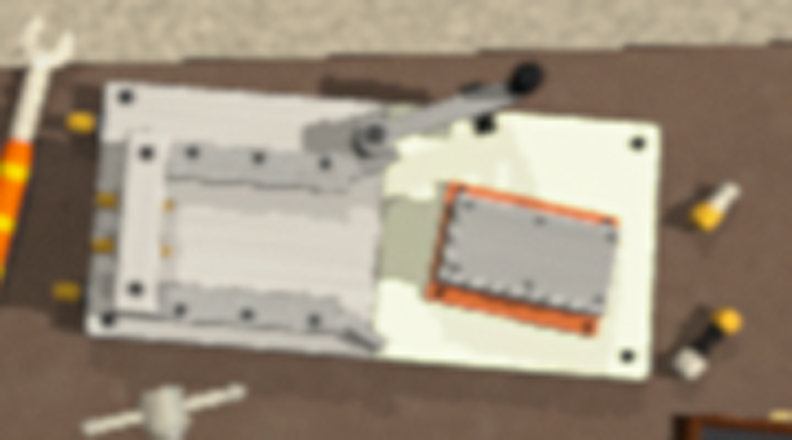

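```bash
python3 - <<'E'
from h import *
from scipy.spatial.transform import Rotation as Ro
f=bot.grab_frame("wrist"); s=bot.observe()
fl,cx,cy,R,t=cam(f); C=-R.T@t
T=Ro.from_euler("xyz",s["tool_rot"]).as_matrix(); p=np.array(s["position"])
print("cam in tool",T.T@(C-p)); print("cam axes in tool (cols)\n",(T.T@R.T).round(3)); print(fl)
E
```

```text
cam in tool [ 0.0805301  -0.0013628  -0.14163543]
cam axes in tool (cols)
 [[ 0.    -0.95  -0.312]
 [ 1.     0.    -0.   ]
 [ 0.    -0.312  0.95 ]]
348.8244251369197
```

```bash
python3 -m handwheel '[[0.6,-1,0,0,0,0],[0.6,-1,0,0,0,0],[0.6,-1,0,0,0,0],[0.6,-1,0,0,0,0],[0.6,-1,0,0,0,0],[0.6,-1,0,0,0,0],[0.6,-1,0,0,0,0],[0.6,-1,0,0,0,0]]'
```

```text
clock: 1.55
position: [0.2952, -0.3276, 0.2314]
tool_rot: [3.141, -0.0, 0.457]
force: [-0.7, -0.3, 0.6]
grip_width: 0.0854
```

```bash
cat >> h.py <<'E'
from scipy.spatial.transform import Rotation as Ro
def plan(target,yaw,n):
    s=bot.observe(); p=np.array(s["position"]); y=s["tool_rot"][2]
    d=(np.array(target)-p)/n; dy=(yaw-y)/n
    for i in range(n):
        c,sn=np.cos(y),np.sin(y)
        print([round((c*d[0]+sn*d[1])/.025,3),round((sn*d[0]-c*d[1])/.025,3),round(-d[2]/.025,3),0,0,round(-dy/(2*np.pi),4)]); y+=dy
E
python3 -c "
from h import *
plan([.54,.04,.23],1.46,16)"
```

```text
[np.float64(0.955), np.float64(-0.555), np.float64(0.004), 0, 0, np.float64(-0.01)]
[np.float64(0.987), np.float64(-0.494), np.float64(0.004), 0, 0, np.float64(-0.01)]
[np.float64(1.016), np.float64(-0.431), np.float64(0.004), 0, 0, np.float64(-0.01)]
[np.float64(1.042), np.float64(-0.367), np.float64(0.004), 0, 0, np.float64(-0.01)]
[np.float64(1.062), np.float64(-0.301), np.float64(0.004), 0, 0, np.float64(-0.01)]
[np.float64(1.079), np.float64(-0.233), np.float64(0.004), 0, 0, np.float64(-0.01)]
[np.float64(1.092), np.float64(-0.165), np.float64(0.004), 0, 0, np.float64(-0.01)]
[np.float64(1.1), np.float64(-0.097), np.float64(0.004), 0, 0, np.float64(-0.01)]
[np.float64(1.104), np.float64(-0.028), np.float64(0.004), 0, 0, np.float64(-0.01)]
[np.float64(1.103), np.float64(0.042), np.float64(0.004), 0, 0, np.float64(-0.01)]
[np.float64(1.099), np.float64(0.111), np.float64(0.004), 0, 0, np.float64(-0.01)]
[np.float64(1.089), np.float64(0.179), np.float64(0.004), 0, 0, np.float64(-0.01)]
[np.float64(1.076), np.float64(0.247), np.float64(0.004), 0, 0, np.float64(-0.01)]
[np.float64(1.059), np.float64(0.314), np.float64(0.004), 0, 0, np.float64(-0.01)]
[np.float64(1.037), np.float64(0.38), np.float64(0.004), 0, 0, np.float64(-0.01)]
[np.float64(1.011), np.float64(0.444), np.float64(0.004), 0, 0, np.float64(-0.01)]
```

```bash
python3 -m handwheel '[[1,-0.55,0,0,0,-0.01],[1,-0.5,0,0,0,-0.01],[1,-0.43,0,0,0,-0.01],[1,-0.37,0,0,0,-0.01],[1,-0.3,0,0,0,-0.01],[1,-0.23,0,0,0,-0.01],[1,-0.17,0,0,0,-0.01],[1,-0.1,0,0,0,-0.01]]'; python3 -m handwheel '[[1,-0.03,0,0,0,-0.01],[1,0.04,0,0,0,-0.01],[1,0.11,0,0,0,-0.01],[1,0.18,0,0,0,-0.01],[1,0.25,0,0,0,-0.01],[1,0.31,0,0,0,-0.01],[1,0.38,0,0,0,-0.01],[1,0.44,0,0,0,-0.01]]'
python3 - <<'E'
from h import *
f=bot.grab_frame("wrist"); cv2.imwrite("pics/w1.png",f["pixels"])
import pickle; pickle.dump(f,open("w1.pkl","wb"))
print(bot.observe()["clock"])
for n,z in [("module",.035),("station",.016),("keeper",.035)]:
    for d in bot.trace(f,n)[:2]:
        m=d["region"].astype(np.uint8)
        print(n,round(d["score"],2),np.round(d["point"]),m.sum(),ray(f,d["point"],z).round(4))
E
```

```text
clock: 2.55
position: [0.4126, -0.1494, 0.2313]
tool_rot: [-3.142, 0.0, 0.963]
force: [0.9, -0.4, -0.1]
grip_width: 0.0851
clock: 3.55
position: [0.5283, 0.0219, 0.2313]
tool_rot: [-3.142, -0.0, 1.466]
force: [0.1, 0.3, -0.0]
grip_width: 0.0853
3.6
module 0.87 [273. 141.] 5119 [[0.5306 0.06   0.035 ]]
station 0.91 [295.  76.] 20512 [[0.5577 0.1163 0.016 ]]
keeper 0.59 [346. 101.] 1686 [[0.6021 0.0887 0.035 ]]
```

View pics/w1.png

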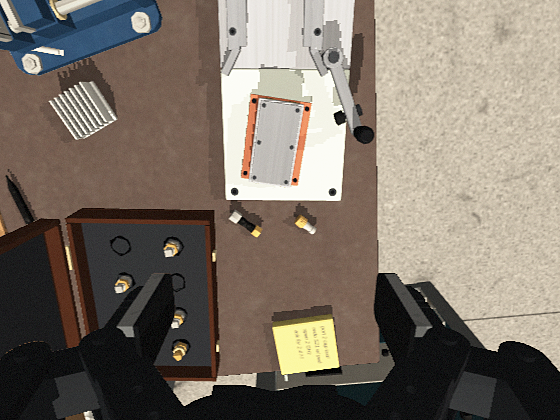

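```bash
python3 -m handwheel '[[1,0,0,0,0,0],[1,0,0,0,0,0],[1,0,0,0,0,0],[0.2,0,0,0,0,0],[0,0,0,0,0,0]]'
python3 - <<'E'
from h import *
f=bot.grab_frame("wrist"); cv2.imwrite("pics/w2.png",f["pixels"])
import pickle; pickle.dump(f,open("w2.pkl","wb"))
cv2.imwrite("pics/w2z.png",cv2.resize(f["pixels"][0:290,180:400],None,fx=2.7,fy=2.05,interpolation=cv2.INTER_CUBIC))
for n,z in [("module",.035),("station",.016),("knob_top",.072)]:
    for d in bot.trace(f,n)[:2]:
        m=d["region"].astype(np.uint8)
        np.save(n+".npy",m) if d["score"]>.4 else 0
        print(n,round(d["score"],2),np.round(d["point"]),m.sum(),ray(f,d["point"],z).round(4))
E
```

```text
clock: 4.38
position: [0.536, 0.0993, 0.2313]
tool_rot: [-3.141, 0.001, 1.462]
force: [0.4, -0.6, 0.3]
grip_width: 0.0853
module 0.74 [291. 110.] 29044 [[0.5588 0.1634 0.035 ]]
module 0.57 [274. 215.] 4331 [[0.5318 0.0619 0.035 ]]
station 0.82 [290. 108.] 28696 [[0.5589 0.1642 0.016 ]]
station 0.48 [343. 187.] 1443 [[0.6063 0.0787 0.016 ]]
knob_top 0.86 [342. 187.] 1380 [[0.5956 0.0945 0.072 ]]
```

View pics/w2.png

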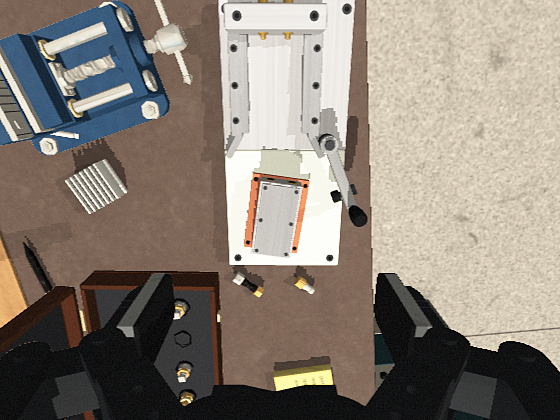

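View pics/w2z.png

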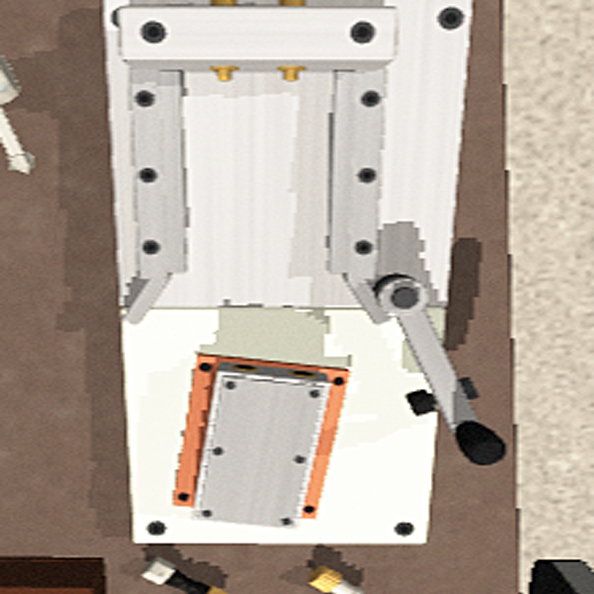

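The wrist view shows station and module clearly: shelf rear corners at about (229,265) and (338,265), connector block at row 31, flange front corners at about (253,172) and (310,180), knob at about (357,214). Next I'll fit poses to these.

```bash
cat > fit.py <<'E'
from h import *
import pickle
from scipy.optimize import least_squares
f=pickle.load(open("w2.pkl","rb"))
def z(u,v): return (180+u/2.7,v/2.05)
def fit(pts,uv,x0):
    pts=np.array(pts)/1000; uv=np.array(uv)
    def W(p): 
        c,s=np.cos(p[2]),np.sin(p[2])
        return np.c_[p[0]+c*pts[:,0]-s*pts[:,1],p[1]+s*pts[:,0]+c*pts[:,1],pts[:,2]]
    r=least_squares(lambda p:(proj(f,W(p))-uv).ravel(),x0)
    print(r.x.round(4)); print(r.fun.reshape(-1,2).round(1).tolist()); return r.x
S=fit([[-150,52,16],[-150,-72,16],[-18,52,16],[-18,-72,16],[88,43,50],[88,-43,50]],
 [z(133,543),z(428,543),z(122,308),z(446,308),z(122,60),z(394,60)],[.55,.13,1.48])
M=fit([[42,30,21],[42,-30,21],[-42,30,21],[-42,-30,21]],[z(198,353),z(351,368),z(173,506),z(316,518)],[.53,.06,1.35])
L=fit([[38,19,43],[38,-19,43],[-38,19,43],[-38,-19,43]],[z(219,373),z(330,382),z(195,518),z(296,527)],[.53,.06,1.35])
K=ray(f,z(487,440),.072)[0]; 
def tos(P,S):
    c,s=np.cos(S[2]),np.sin(S[2]); d=np.array(P[:2])-S[:2]; return np.array([c*d[0]+s*d[1],-s*d[0]+c*d[1]])
k=tos(K,S); print("knob",K.round(4),k.round(4),"pivot",tos(ray(f,z(404,294),.045)[0],S).round(4),"r",np.hypot(k[0]+.01,k[1]+.052),"ang",np.arctan2(-(k[0]+.01),k[1]+.052))
print("mod in st",tos(M,S),tos(L,S),M[2]-S[2])
# overlay
im=f["pixels"].copy()
def dr(P,pts,col):
    c,s=np.cos(P[2]),np.sin(P[2]); pts=np.array(pts)/1000
    W=np.c_[P[0]+c*pts[:,0]-s*pts[:,1],P[1]+s*pts[:,0]+c*pts[:,1],pts[:,2]]
    cv2.polylines(im,[np.round(proj(f,W)).astype(int)],True,col,1)
dr(S,[[-150,52,16],[-150,-72,16],[120,-72,16],[120,52,16]],(0,0,255))
dr(S,[[0,25.5,27.5],[0,-25.5,27.5],[88,-25.5,27.5],[88,25.5,27.5]],(255,0,0))
dr(S,[[88,43,50],[88,-43,50],[110,-43,50],[110,43,50]],(255,0,0))
dr(M,[[42,30,21],[42,-30,21],[-42,-30,21],[-42,30,21]],(0,255,0))
dr(M,[[38,19,43],[38,-19,43],[-38,-19,43],[-38,19,43]],(0,255,0))
cv2.imwrite("pics/ov.png",cv2.resize(im[0:290,180:400],None,fx=2.7,fy=2.05,interpolation=cv2.INTER_CUBIC))
E
python3 fit.py
```

```text
[0.5416 0.143  1.462 ]
[[0.3, 1.0], [-0.2, 1.0], [-0.8, -0.3], [0.6, -0.3], [-1.2, -0.3], [1.2, -0.3]]
[0.5332 0.0577 1.3264]
[[-0.6, -0.0], [0.3, 0.3], [-0.2, -0.6], [0.6, 0.3]]
[0.5333 0.0584 1.3265]
[[1.1, -0.1], [-1.5, 0.6], [0.8, -0.4], [-0.4, -0.3]]
knob [0.6114 0.0666 0.072 ] [-0.0684 -0.0776] pivot [-0.0074 -0.0506] r 0.06374703634644943 ang 1.9845696595743483
mod in st [-0.0857139  -0.00082765] [-0.08500674 -0.00085863] -0.13557081175914942
```

View pics/ov.png

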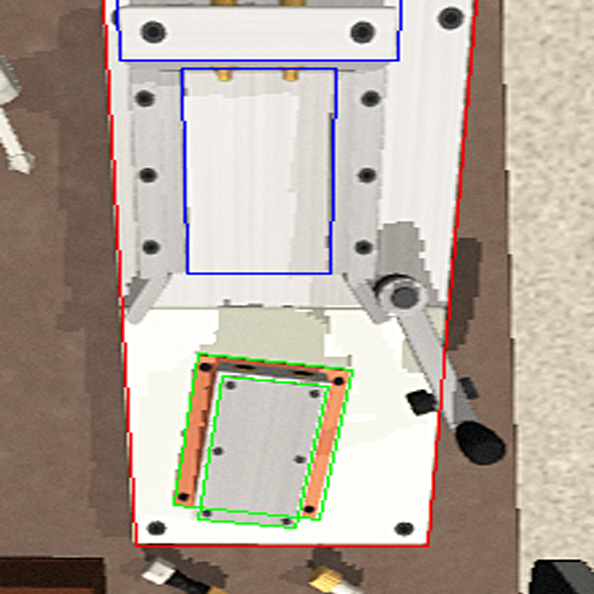

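```bash
python3 -c "
from h import *
plan([.5332,.058,.05],1.3264,8)"
```

```text
[np.float64(-0.205), np.float64(0.008), np.float64(0.907), 0, 0, np.float64(0.0027)]
[np.float64(-0.205), np.float64(0.012), np.float64(0.907), 0, 0, np.float64(0.0027)]
[np.float64(-0.205), np.float64(0.015), np.float64(0.907), 0, 0, np.float64(0.0027)]
[np.float64(-0.204), np.float64(0.019), np.float64(0.907), 0, 0, np.float64(0.0027)]
[np.float64(-0.204), np.float64(0.022), np.float64(0.907), 0, 0, np.float64(0.0027)]
[np.float64(-0.204), np.float64(0.025), np.float64(0.907), 0, 0, np.float64(0.0027)]
[np.float64(-0.203), np.float64(0.029), np.float64(0.907), 0, 0, np.float64(0.0027)]
[np.float64(-0.203), np.float64(0.032), np.float64(0.907), 0, 0, np.float64(0.0027)]
```

```bash
python3 -m handwheel '[[-0.205,0.01,0.907,0,0,0.0027],[-0.205,0.01,0.907,0,0,0.0027],[-0.205,0.015,0.907,0,0,0.0027],[-0.205,0.02,0.907,0,0,0.0027],[-0.205,0.02,0.907,0,0,0.0027],[-0.205,0.025,0.907,0,0,0.0027],[-0.205,0.03,0.907,0,0,0.0027],[-0.205,0.03,0.907,0,0,0.0027]]'; python3 -m handwheel '[[0,0,0,0,0,0],[0,0,0,0,0,0]]' -0.25 30
python3 - <<'E'
from h import *
f=bot.grab_frame("wrist"); cv2.imwrite("pics/w3.png",f["pixels"])
E
```

```text
clock: 5.58
position: [0.5332, 0.058, 0.0492]
tool_rot: [3.141, 0.0, 1.325]
force: [0.6, 0.2, 0.0]
grip_width: 0.0853
clock: 5.82
position: [0.5335, 0.0589, 0.0507]
tool_rot: [3.141, -0.0, 1.327]
force: [-0.2, 0.0, -0.0]
grip_width: 0.0535
```

View pics/w3.png

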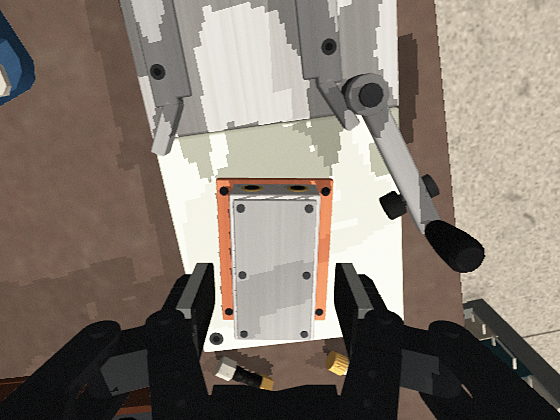

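The fingers straddle the housing symmetrically (inner pad edges at cols 212 and 335, housing 234–314). The tips sit about 5 mm behind the TCP.

```bash
python3 -m handwheel '[[0,0,0.45,0,0,0],[0,0,0.45,0,0,0],[0,0,0,0,0,0]]'; python3 -m handwheel '[[0,0,0,0,0,0],[0,0,0,0,0,0],[0,0,0,0,0,0],[0,0,0,0,0,0]]' 0.3 25
python3 - <<'E'
from h import *
f=bot.grab_frame("wrist"); cv2.imwrite("pics/w4.png",f["pixels"])
f=bot.grab_frame("scene"); cv2.imwrite("pics/s4.png",cv2.resize(f["pixels"][150:270,210:430],None,fx=3.6,fy=3.6,interpolation=cv2.INTER_CUBIC))
E
```

```text
clock: 6.25
position: [0.5325, 0.0588, 0.0264]
tool_rot: [-3.14, 0.001, 1.327]
force: [0.6, -0.2, 1.0]
grip_width: 0.0537
clock: 6.75
position: [0.5331, 0.0588, 0.0274]
tool_rot: [3.142, -0.0, 1.326]
force: [0.5, -0.3, -3.1]
grip_width: 0.0415
```

View pics/w4.png

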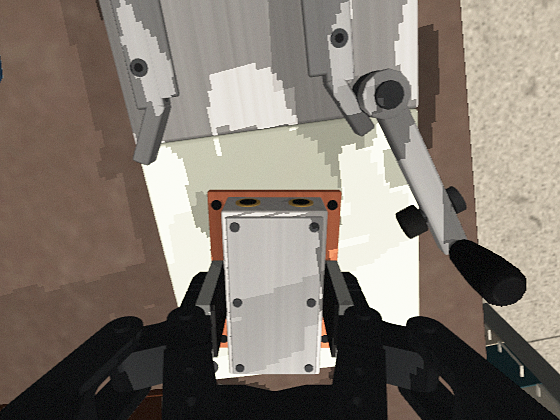

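View pics/s4.png

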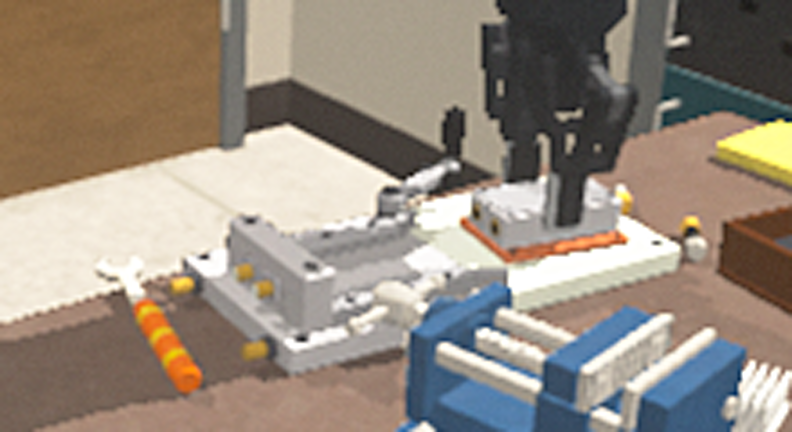

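The grip closed at 41.5 mm. Fz of about -3 N suggests the tool is carrying the module's weight, so I'll press down a little to keep the module on the plate.

```bash
python3 -m handwheel '[[0,0,0.02,0,0,0],[0,0,0,0,0,0]]';python3 -m handwheel '[[0,0,0.02,0,0,0],[0,0,0,0,0,0]]'
```

```text
clock: 7.1
position: [0.5332, 0.0588, 0.0273]
tool_rot: [3.141, 0.0, 1.326]
force: [-3.5, 0.5, 8.7]
grip_width: 0.0412
clock: 7.35
position: [0.5332, 0.0588, 0.0273]
tool_rot: [3.141, 0.0, 1.326]
force: [-6.2, -1.1, 19.5]
grip_width: 0.0413
```

```bash
python3 -c "
from h import *
plan([.5340,.0734,.0274],1.462,3)"
```

```text
[np.float64(0.191), np.float64(-0.036), np.float64(-0.002), 0, 0, np.float64(-0.0072)]
[np.float64(0.193), np.float64(-0.027), np.float64(-0.002), 0, 0, np.float64(-0.0072)]
[np.float64(0.194), np.float64(-0.019), np.float64(-0.002), 0, 0, np.float64(-0.0072)]
```

```bash
python3 -m handwheel '[[0.19,-0.036,-0.015,0,0,-0.0072],[0.19,-0.027,0,0,0,-0.0072],[0.19,-0.019,0,0,0,-0.0072],[0,0,0,0,0,0]]'
python3 - <<'E'
from h import *
f=bot.grab_frame("wrist"); cv2.imwrite("pics/w5.png",f["pixels"])
E
```

```text
clock: 7.85
position: [0.5345, 0.0734, 0.0273]
tool_rot: [3.14, -0.0, 1.463]
force: [0.1, -0.8, 9.3]
grip_width: 0.0415
```

View pics/w5.png

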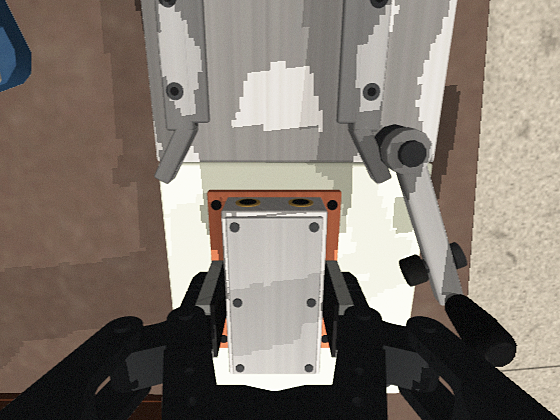

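The flange (cols 208–341) is centred on the rail gap (208–339), and the shelf joint lies level, so the alignment is good. Sliding in.

```bash
python3 -m handwheel '[[0.3,0,0,0,0,0],[0.3,0,0,0,0,0],[0.3,0,0,0,0,0],[0.3,0,0,0,0,0]]';python3 -m handwheel '[[0.2,0,0,0,0,0],[0.2,0,0,0,0,0],[0.2,0,0,0,0,0]]'; python3 - <<'E'
from h import *
f=bot.grab_frame("wrist"); cv2.imwrite("pics/w6.png",f["pixels"])
E
```

```text
clock: 8.4
position: [0.5377, 0.1023, 0.0273]
tool_rot: [3.141, 0.001, 1.462]
force: [-1.0, -6.8, 10.6]
grip_width: 0.0412
clock: 8.78
position: [0.5393, 0.1171, 0.0273]
tool_rot: [3.141, 0.001, 1.461]
force: [-1.5, -6.8, 11.0]
grip_width: 0.0414
```

View pics/w6.png

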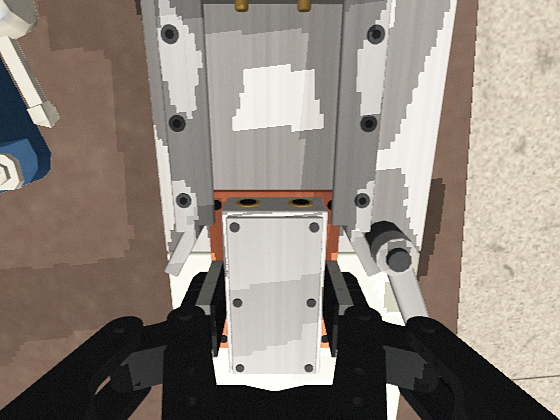

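The flange front is now under the lips and centred (lip edges at cols 214 and 335), with low lateral force. Continuing.

```bash
python3 -m handwheel '[[0.25,0,0,0,0,0],[0.25,0,0,0,0,0],[0.25,0,0,0,0,0],[0.25,0,0,0,0,0]]';python3 -m handwheel '[[0.25,0,0,0,0,0],[0.25,0,0,0,0,0],[0.25,0,0,0,0,0],[0.25,0,0,0,0,0]]'; python3 - <<'E'
from h import *
f=bot.grab_frame("wrist"); cv2.imwrite("pics/w7.png",f["pixels"])
E
```

```text
clock: 9.32
position: [0.542, 0.1421, 0.0273]
tool_rot: [3.141, 0.001, 1.462]
force: [0.3, -6.9, 11.3]
grip_width: 0.0414
clock: 9.82
position: [0.5447, 0.1669, 0.0273]
tool_rot: [3.141, 0.001, 1.462]
force: [-0.2, -6.4, 11.1]
grip_width: 0.0415
```

View pics/w7.png

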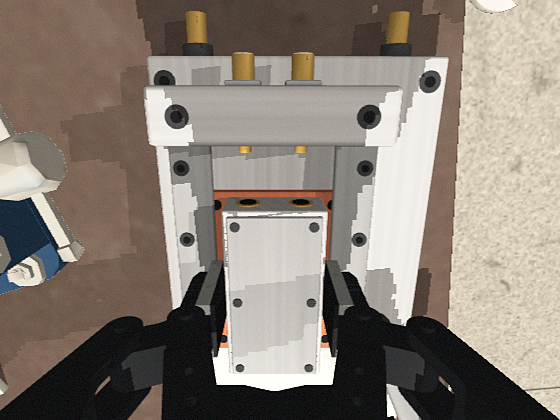

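Bullets at cols 245 and 300 face the ports at 248 and 299, with about 22 mm to go. Approaching in small steps.

```bash
python3 -m handwheel '[[0.2,0,0,0,0,0],[0.2,0,0,0,0,0]]';python3 -m handwheel '[[0.15,0,0,0,0,0],[0.1,0,0,0,0,0]]';python3 -m handwheel '[[0.08,0,0,0,0,0],[0.05,0,0,0,0,0]]'
```

```text
clock: 10.12
position: [0.5458, 0.1768, 0.0273]
tool_rot: [3.141, 0.001, 1.461]
force: [-0.1, -6.3, 10.7]
grip_width: 0.0413
clock: 10.38
position: [0.5465, 0.1831, 0.0273]
tool_rot: [3.141, 0.001, 1.462]
force: [-0.8, -7.0, 11.8]
grip_width: 0.0411
clock: 10.62
position: [0.5469, 0.1862, 0.0273]
tool_rot: [3.141, 0.001, 1.462]
force: [-1.1, -8.1, 11.5]
grip_width: 0.0411
```

```bash
python3 -m handwheel '[[0.04,0,0,0,0,0],[0.04,0,0,0,0,0]]';python3 -m handwheel '[[0.03,0,0,0,0,0],[0.03,0,0,0,0,0]]'; python3 - <<'E'
from h import *
f=bot.grab_frame("wrist"); cv2.imwrite("pics/w8.png",f["pixels"])
E
```

```text
clock: 10.88
position: [0.5471, 0.1881, 0.0273]
tool_rot: [3.141, 0.001, 1.462]
force: [-1.5, -7.3, 10.5]
grip_width: 0.0412
clock: 11.12
position: [0.5473, 0.1896, 0.0273]
tool_rot: [3.141, 0.001, 1.462]
force: [-0.8, -7.1, 11.3]
grip_width: 0.0414
```

View pics/w8.png

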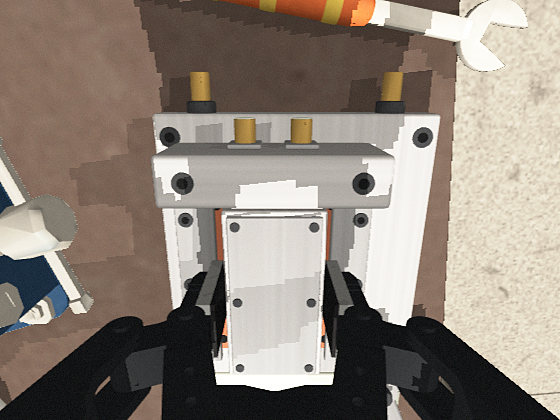

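```bash
python3 -m handwheel '[[0.03,0,0,0,0,0],[0.03,0,0,0,0,0]]';python3 -m handwheel '[[0.03,0,0,0,0,0],[0.03,0,0,0,0,0]]'
```

```text
clock: 11.42
position: [0.5474, 0.1909, 0.0273]
tool_rot: [3.141, 0.001, 1.461]
force: [-1.1, -10.6, 14.6]
grip_width: 0.0413
clock: 11.68
position: [0.5474, 0.191, 0.0273]
tool_rot: [3.141, 0.004, 1.461]
force: [-3.4, -16.2, 17.8]
grip_width: 0.0415
```

```bash
python3 -m handwheel '[[0.03,0,0,0,0,0],[0.03,0,0,0,0,0],[0,0,0,0,0,0]]'; python3 - <<'E'
from h import *
f=bot.grab_frame("wrist"); cv2.imwrite("pics/w9.png",f["pixels"])
f=bot.grab_frame("top"); cv2.imwrite("pics/t9.png",cv2.resize(f["pixels"][150:250,260:440],None,fx=4.4,fy=4.4,interpolation=cv2.INTER_CUBIC))
E
```

```text
clock: 12.05
position: [0.5474, 0.191, 0.0273]
tool_rot: [-3.141, 0.006, 1.46]
force: [-4.9, -21.4, 21.2]
grip_width: 0.0413
```

View pics/w9.png

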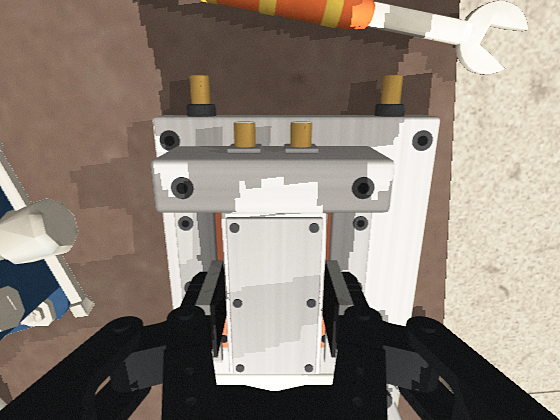

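View pics/t9.png

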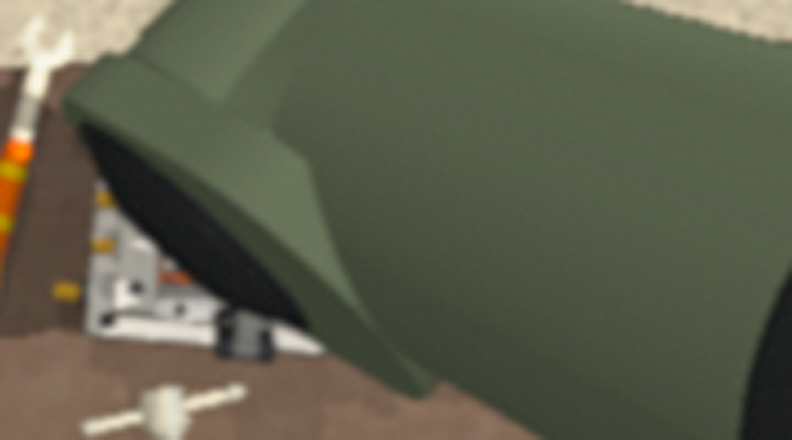

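Motion has stopped dead while the force keeps rising, and the block edge meets the housing, so the module is home. I'll relax the preload, release and go up.

```bash
python3 -m handwheel '[[-0.08,0,-0.02,0,0,0],[0,0,0,0,0,0]]'; python3 -m handwheel '[[0,0,0,0,0,0],[0,0,0,0,0,0],[0,0,0,0,0,0]]' -0.4; python3 -m handwheel '[[0,0,-1,0,0,0],[0,0,-1,0,0,0],[0,0,-1,0,0,0],[-1,0,-1,0,0,0],[-1,0,-1,0,0,0],[-1,0,0,0,0,0],[0,0,0,0,0,0]]' 
python3 - <<'E'
from h import *
f=bot.grab_frame("wrist"); cv2.imwrite("pics/w10.png",f["pixels"])
import pickle; pickle.dump(f,open("w10.pkl","wb"))
for d in bot.trace(f,"knob_top")[:2]: print(d["score"],d["point"])
E
```

```text
clock: 12.4
position: [0.5473, 0.191, 0.0273]
tool_rot: [3.141, 0.002, 1.461]
force: [0.9, -10.7, 5.5]
grip_width: 0.0413
clock: 12.78
position: [0.547, 0.1933, 0.0273]
tool_rot: [-3.142, -0.0, 1.462]
force: [0.4, -0.6, 0.3]
grip_width: 0.0598
clock: 13.65
position: [0.539, 0.1166, 0.1525]
tool_rot: [3.141, 0.001, 1.46]
force: [0.8, -0.4, -0.4]
grip_width: 0.0598
0.64 [358.5, 230.3]
```

View pics/w10.png

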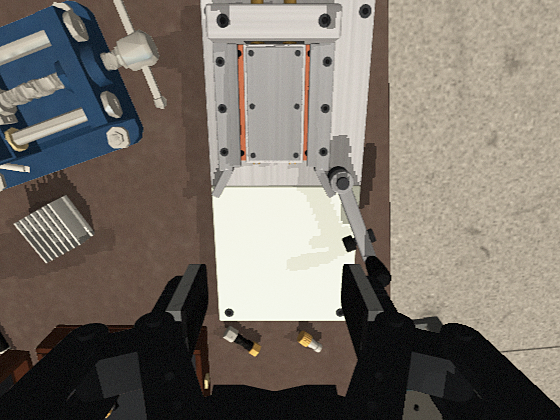

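The module sits fully against the block, and the lever is unchanged. Now I'll fit the lever angle from the knob silhouette in the earlier clear view (w2).

```bash
cat > knob.py <<'E'
from h import *
import pickle
S=np.array([.5424,.1448,1.462])
def w(x,y,z):
    c,s=np.cos(S[2]),np.sin(S[2]); return [S[0]+c*x-s*y,S[1]+s*x+c*y,z]
def kn(a,r=.07): return (-.010-r*np.sin(a),-.052+r*np.cos(a))
if __name__=="__main__":
    for name,box in [("w2.pkl",(340,370,195,235)),("w3",None)][:1]:
        f=pickle.load(open(name,"rb")); g=f["pixels"].max(2)
        m=np.zeros(g.shape,np.uint8); u0,u1,v0,v1=box; m[v0:v1,u0:u1]=(g[v0:v1,u0:u1]<60)
        n,l,st,ce=cv2.connectedComponentsWithStats(m); i=1+st[1:,4].argmax(); m=(l==i).astype(np.uint8)
        print(st[i],ce[i])
        best=[]
        for a in np.arange(1.6,2.31,.02):
            x,y=kn(a); P=[w(x+r*np.cos(t),y+r*np.sin(t),z) for r,z in [(.0055,.041),(.0075,.066),(.007,.072)] for t in np.arange(0,6.3,.3)]
            h=cv2.convexHull(np.round(proj(f,P)).astype(np.int32)); k=np.zeros_like(m); cv2.fillConvexPoly(k,h,1)
            best.append(((k&m).sum()/(k|m).sum(),round(a,2)))
        print(sorted(best)[-4:])
        a=sorted(best)[-1][1]; print("knob world",np.round(w(*kn(a),.072),4),"pivot",np.round(w(-.01,-.052,.04),4))
        print(proj(f,[w(-.01,-.052,.045)]))
E
python3 knob.py
```

```text
[349 205  18  22 284] [357.13380282 215.84507042]
[(np.float64(0.6492146596858639), np.float64(1.9)), (np.float64(0.7173333333333334), np.float64(1.96)), (np.float64(0.775), np.float64(1.92)), (np.float64(0.8137535816618912), np.float64(1.94))]
knob world [0.611  0.0616 0.072 ] pivot [0.593  0.1292 0.04  ]
[[331.71088625 144.17755514]]
```

```bash
python3 -c "
from h import *
plan([.6095,.0616,.11],.80,5)"
```

```text
[np.float64(-0.394), np.float64(0.611), np.float64(0.338), 0, 0, np.float64(0.0211)]
[np.float64(-0.31), np.float64(0.658), np.float64(0.338), 0, 0, np.float64(0.0211)]
[np.float64(-0.22), np.float64(0.693), np.float64(0.338), 0, 0, np.float64(0.0211)]
[np.float64(-0.127), np.float64(0.716), np.float64(0.338), 0, 0, np.float64(0.0211)]
[np.float64(-0.031), np.float64(0.726), np.float64(0.338), 0, 0, np.float64(0.0211)]
```

```bash
python3 -m handwheel '[[-0.394,0.611,0.338,0,0,0.0211],[-0.31,0.658,0.338,0,0,0.0211],[-0.22,0.693,0.338,0,0,0.0211],[-0.127,0.716,0.338,0,0,0.0211],[-0.031,0.726,0.338,0,0,0.0211],[0,0,0,0,0,0]]' 0.05 
python3 - <<'E'
from h import *
f=bot.grab_frame("wrist"); cv2.imwrite("pics/w11.png",f["pixels"])
E
```

```text
clock: 14.5
position: [0.6096, 0.0615, 0.109]
tool_rot: [-3.141, 0.001, 0.799]
force: [-0.5, 1.1, 0.1]
grip_width: 0.0404
```

View pics/w11.png

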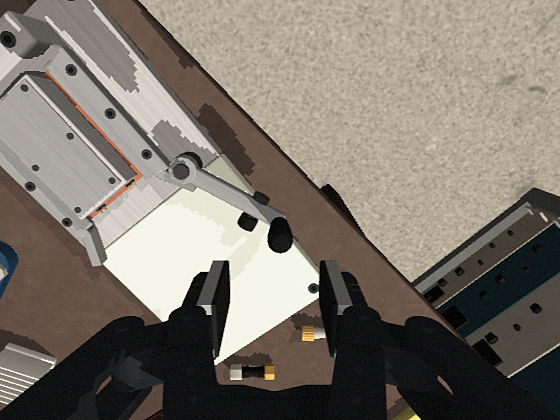

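The knob top is at about (280,240) and the tool axis projects to (276,245) at that height, so I'll shift about 2 mm and descend.

```bash
python3 -m handwheel '[[0.08,0.07,0.8,0,0,0],[0,0,0.8,0,0,0],[0,0,0.72,0,0,0],[0,0,0,0,0,0]]'; python3 -m handwheel '[[0,0,0,0,0,0],[0,0,0,0,0,0],[0,0,0,0,0,0],[0,0,0,0,0,0]]' 1 25
python3 - <<'E'
from h import *
f=bot.grab_frame("wrist"); cv2.imwrite("pics/w12.png",f["pixels"])
E
```

```text
clock: 15.05
position: [0.6109, 0.0615, 0.0502]
tool_rot: [-3.14, 0.002, 0.8]
force: [-0.4, 0.4, 0.0]
grip_width: 0.0406
clock: 15.55
position: [0.6128, 0.0606, 0.0527]
tool_rot: [3.14, -0.001, 0.798]
force: [2.1, -4.5, 0.0]
grip_width: 0.0132
```

View pics/w12.png

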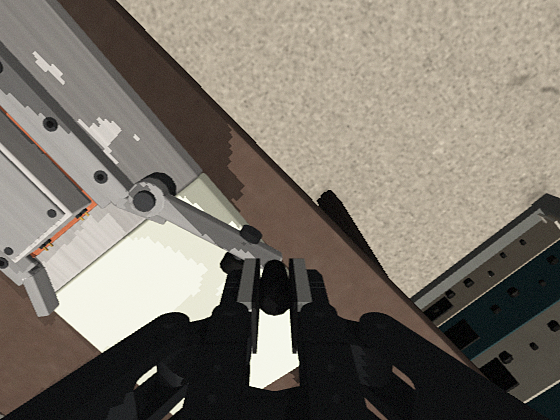

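```bash
python3 - <<'E'
import numpy as np
r=70;A=np.linspace(1.96,0,21);th=0.80-1.462
P=np.c_[-r*np.sin(A),r*np.cos(A)]
for i,d in enumerate(np.diff(P,axis=0)):
    c,s=np.cos(th),np.sin(th)
    print(i,round(A[i+1],3),round((c*d[0]+s*d[1])/25,3),round((s*d[0]-c*d[1])/25,3))
E
```

```text
0 1.862 -0.231 -0.148
1 1.764 -0.216 -0.17
2 1.666 -0.198 -0.19
3 1.568 -0.178 -0.208
4 1.47 -0.157 -0.225
5 1.372 -0.134 -0.239
6 1.274 -0.11 -0.251
7 1.176 -0.085 -0.261
8 1.078 -0.059 -0.268
9 0.98 -0.033 -0.272
10 0.882 -0.006 -0.274
11 0.784 0.021 -0.274
12 0.686 0.047 -0.27
13 0.588 0.074 -0.264
14 0.49 0.099 -0.256
15 0.392 0.124 -0.245
16 0.294 0.147 -0.232
17 0.196 0.169 -0.216
18 0.098 0.189 -0.198
19 0.0 0.208 -0.179
```

```bash
python3 -m handwheel '[[-0.23,-0.15,0,0,0,0],[-0.216,-0.17,0,0,0,0]]';python3 -m handwheel '[[-0.2,-0.19,0,0,0,0],[-0.18,-0.21,0,0,0,0]]'
```

```text
clock: 15.85
position: [0.5994, 0.0575, 0.0527]
tool_rot: [3.139, -0.001, 0.798]
force: [4.4, -8.2, -1.0]
grip_width: 0.0128
clock: 16.1
position: [0.5853, 0.0568, 0.0527]
tool_rot: [3.139, 0.001, 0.797]
force: [2.9, -13.0, 0.7]
grip_width: 0.0132
```

```bash
python3 -m handwheel '[[-0.18,-0.2,0,0,0,0],[-0.134,-0.24,0,0,0,0],[-0.11,-0.25,0,0,0,0]]';python3 -m handwheel '[[-0.085,-0.26,0,0,0,0],[-0.06,-0.27,0,0,0,0],[-0.033,-0.272,0,0,0,0]]';python3 -m handwheel '[[-0.006,-0.274,0,0,0,0],[0.02,-0.274,0,0,0,0],[0.047,-0.27,0,0,0,0]]'
```

```text
clock: 16.48
position: [0.5653, 0.0624, 0.0526]
tool_rot: [3.14, -0.0, 0.798]
force: [2.4, -3.7, 0.2]
grip_width: 0.013
clock: 16.85
position: [0.5478, 0.0739, 0.0526]
tool_rot: [3.141, -0.001, 0.798]
force: [1.7, -4.4, 0.8]
grip_width: 0.013
clock: 17.23
position: [0.534, 0.0901, 0.0523]
tool_rot: [3.141, -0.001, 0.799]
force: [3.4, -4.1, 4.8]
grip_width: 0.0126
```

```bash
python3 -m handwheel '[[0.074,-0.264,0,0,0,0],[0.1,-0.256,0,0,0,0],[0.124,-0.245,0,0,0,0]]';python3 -m handwheel '[[0.147,-0.232,0,0,0,0],[0.169,-0.216,0,0,0,0]]';python3 - <<'E'
from h import *
f=bot.grab_frame("wrist"); cv2.imwrite("pics/w13.png",f["pixels"])
E
```

```text
clock: 17.6
position: [0.5255, 0.109, 0.0522]
tool_rot: [3.141, -0.0, 0.799]
force: [1.2, -3.2, 4.6]
grip_width: 0.013
clock: 17.85
position: [0.5228, 0.1224, 0.0521]
tool_rot: [-3.142, 0.0, 0.799]
force: [0.2, -3.5, 4.2]
grip_width: 0.0131
```

View pics/w13.png

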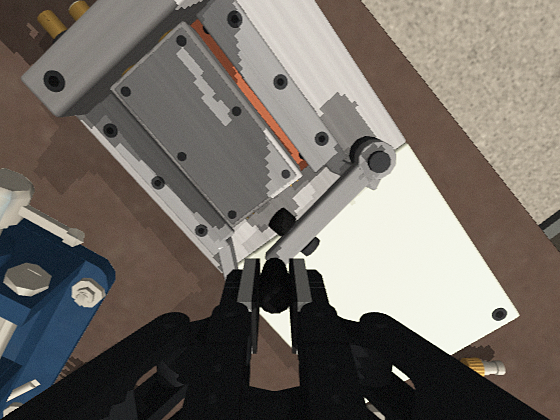

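The lever is about 0.2 rad open and the bumper, at (283,220), is just short of the module's rear wall. Continuing in steps.

```bash
python3 -m handwheel '[[0.19,-0.198,0,0,0,0]]';python3 -m handwheel '[[0.1,-0.09,0,0,0,0]]';python3 -m handwheel '[[0.1,-0.09,0,0,0,0],[0,0,0,0,0,0]]'
```

```text
clock: 18.02
position: [0.5227, 0.1287, 0.052]
tool_rot: [3.141, 0.0, 0.799]
force: [0.7, -3.8, 3.7]
grip_width: 0.0134
clock: 18.15
position: [0.5227, 0.1324, 0.052]
tool_rot: [-3.141, 0.0, 0.799]
force: [1.2, -4.7, 4.4]
grip_width: 0.0131
clock: 18.4
position: [0.523, 0.1347, 0.052]
tool_rot: [3.141, 0.001, 0.799]
force: [2.6, -6.6, 4.7]
grip_width: 0.0128
```

```bash
python3 -m handwheel '[[0.03,-0.025,0,0,0,0],[0.03,-0.025,0,0,0,0],[0,0,0,0,0,0]]';python3 -m handwheel '[[0.03,-0.025,0,0,0,0],[0,0,0,0,0,0]]';python3 -m handwheel '[[0.03,-0.025,0,0,0,0],[0,0,0,0,0,0]]'
```

```text
clock: 18.77
position: [0.5229, 0.135, 0.0519]
tool_rot: [3.14, 0.003, 0.797]
force: [1.1, -15.4, 6.8]
grip_width: 0.0131
clock: 19.02
position: [0.5229, 0.1351, 0.0519]
tool_rot: [3.14, 0.004, 0.797]
force: [0.5, -19.9, 9.4]
grip_width: 0.0132
clock: 19.27
position: [0.5229, 0.1352, 0.0518]
tool_rot: [3.139, 0.005, 0.796]
force: [0.6, -24.7, 10.6]
grip_width: 0.0133
```

```bash
python3 -m handwheel '[[0.06,-0.05,0,0,0,0],[0,0,0,0,0,0]]';python3 - <<'E'
from h import *
f=bot.grab_frame("wrist"); cv2.imwrite("pics/w14.png",f["pixels"])
E
```

```text
clock: 19.52
position: [0.523, 0.1356, 0.0517]
tool_rot: [3.139, 0.007, 0.795]
force: [-0.3, -32.3, 12.6]
grip_width: 0.013
```

View pics/w14.png

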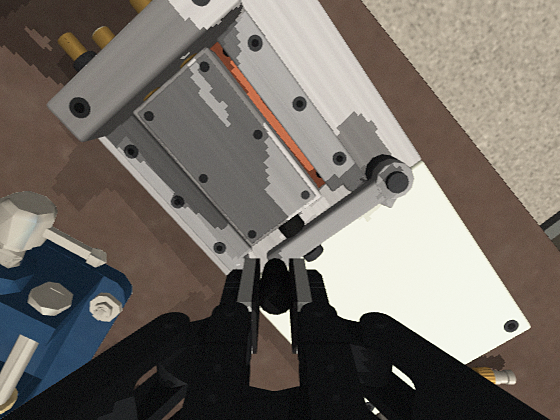

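```bash
python3 -m handwheel '[[-0.06,0.05,0,0,0,0],[0,0,0,0,0,0]]'; python3 -m handwheel '[[0,0,0,0,0,0],[0,0,0,0,0,0]]' 0.2; python3 -m handwheel '[[0,0,-1,0,0,0],[0,0,-1,0,0,0],[0,0,-1,0,0,-0.025],[0,0,-1,0,0,-0.025],[-0.5,0,-1,0,0,-0.025],[-0.5,0,-1,0,0,-0.025],[0,0,0,0,0,0]]'
python3 - <<'E'
from h import *
f=bot.grab_frame("wrist"); cv2.imwrite("pics/w15.png",f["pixels"])
import pickle; pickle.dump(f,open("w15.pkl","wb"))
E
```

```text
clock: 19.82
position: [0.523, 0.1353, 0.0518]
tool_rot: [3.14, 0.005, 0.796]
force: [-0.1, -24.4, 8.9]
grip_width: 0.0131
clock: 20.08
position: [0.523, 0.14, 0.0518]
tool_rot: [-3.141, -0.0, 0.8]
force: [0.0, -0.8, -0.0]
grip_width: 0.0346
clock: 20.95
position: [0.5146, 0.116, 0.2034]
tool_rot: [3.139, -0.001, 1.428]
force: [0.4, -0.5, -0.1]
grip_width: 0.0339
```

View pics/w15.png

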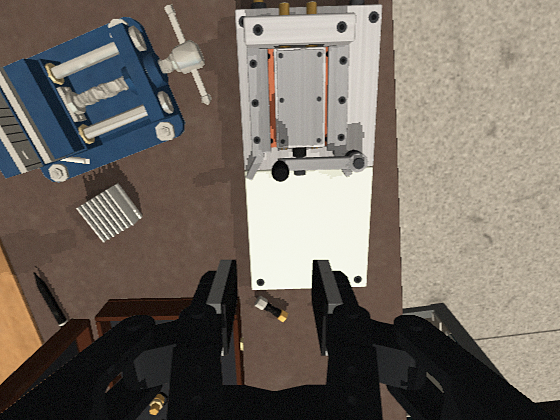

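```bash
python3 - <<'E'
from h import *
import pickle
f=pickle.load(open("w15.pkl","rb"))
cv2.imwrite("pics/w15z.png",cv2.resize(f["pixels"][0:185,230:390],None,fx=4.5,fy=3.2,interpolation=cv2.INTER_CUBIC))
E
```

```text
(no output)
```

View pics/w15z.png

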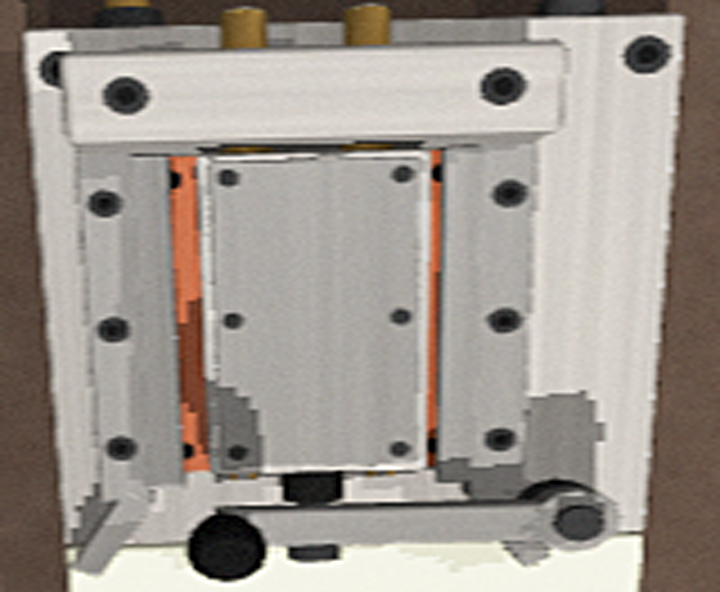

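```bash
cat > fit2.py <<'E'
from h import *
import pickle,sys
from scipy.optimize import least_squares
f=pickle.load(open("w15.pkl","rb"))
def z(u,v): return (230+u/4.5,v/3.2)
def W(p,pts):
    pts=np.atleast_2d(pts)/1000.; c,s=np.cos(p[2]),np.sin(p[2])
    return np.c_[p[0]+c*pts[:,0]-s*pts[:,1],p[1]+s*pts[:,0]+c*pts[:,1],pts[:,2]]
def fit(pts,uv,x0):
    r=least_squares(lambda p:(proj(f,W(p,pts))-np.array(uv)).ravel(),x0)
    print(r.x.round(4),r.fun.reshape(-1,2).round(1).tolist()); return r.x
rc=[(249,289),(366,285)]
S=fit([[-150,52,16],[-150,-72,16],[-18,52,16],[-18,-72,16],[120,52,16],[120,-72,16],[88,43,50],[88,-43,50]],
  rc+[z(66,546),z(640,532),z(26,32),z(684,16),z(70,143),z(560,132)],[.542,.144,1.462])
L=fit([[38,19,43],[38,-19,43],[-38,19,43],[-38,-19,43]],[z(203,158),z(432,152),z(211,475),z(426,469)],[.547,.19,1.46])
def tos(P):
    c,s=np.cos(S[2]),np.sin(S[2]); d=np.array(P[:2])-S[:2]; return np.array([c*d[0]+s*d[1],-s*d[0]+c*d[1]])*1000
print("module in station mm",tos(L),L[2]-S[2])
piv=tos(ray(f,z(579,521),.045)[0]); k=tos(ray(f,z(226,548),.072)[0]); print("pivot",piv,"knob",k)
for a in (0,.05,.1): print(a,(proj(f,W(S,[-10-70*np.sin(a),-52+70*np.cos(a),72]))-np.array([230,0]))*[4.5,3.2])
# bar centreline
b1=tos(ray(f,z(270,526),.037)[0]); b2=tos(ray(f,z(500,521),.037)[0]); print("bar",b1,b2,"ang",np.arctan2(-(b1-b2)[0],(b1-b2)[1]))
E
python3 fit2.py
```

```text
[0.5409 0.1429 1.4562] [[1.3, 2.0], [-0.4, 3.0], [-1.1, -0.1], [0.8, 0.7], [-1.2, -1.7], [1.0, -1.2], [-1.4, -0.2], [1.2, -0.1]]
[0.5471 0.1884 1.4565] [[1.4, 1.1], [-1.6, 1.5], [1.9, -1.9], [-1.7, -1.3]]
module in station mm [45.85548172 -0.99996681] 0.00030418090007389154
pivot [ -7.89516444 -51.05441701] knob [-7.58741567 17.67449039]
0 [[224.46996157 557.52671104]]
0.05 [[225.40356554 571.18902244]]
0.1 [[227.3050706  584.69273097]]
bar [-9.1617457   8.30620299] [ -9.03766796 -37.31817344] ang 0.002719542611799456
```

```bash
python3 - <<'E'
from h import *
f=bot.grab_frame("scene"); cv2.imwrite("pics/s16.png",cv2.resize(f["pixels"][150:270,210:430],None,fx=3.6,fy=3.6,interpolation=cv2.INTER_CUBIC))
s=bot.observe(); print(s["clock"],np.round(s["force"],1),np.abs(s["qd"]).max())
print(bot.job_done())
E
```

```text
21.05 [ 0.3  0.8 -0.1] 0.0168910568413475
the job is handed in; nothing more can be done
None
```

View pics/s16.png

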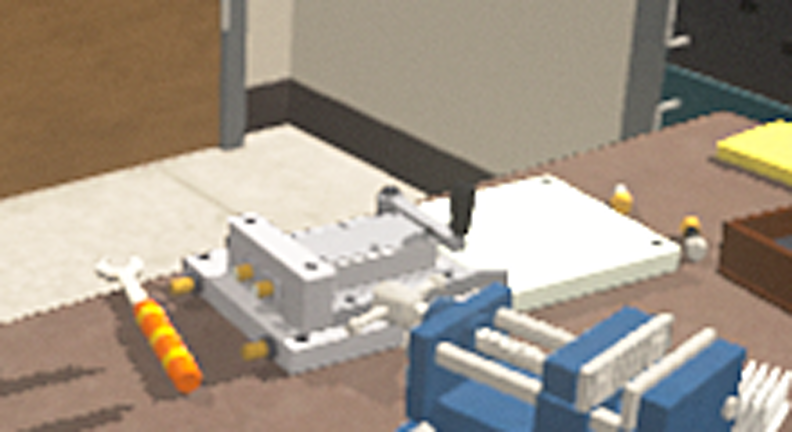

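The job is handed in at 21 s. I gripped the module by its housing, slid it along the plate under the rails until it stopped hard against the connector block, and released it. I then pinched the keeper knob, swung the lever shut until the bumper bore on the module, let go and withdrew upward.

**Last checks:**
- **Module:** the final wrist image puts it at station x = 45.9 mm, against 46 mm for home. It sits about 1 mm off the centreline, with no yaw error.
- **Lever:** the bar measured about 0.003 rad from fully shut. The knob and pivot readings agree with that.
- **Robot:** about 1 N of force with nothing touched. The highest force I read was about 35 N, while pressing the lever shut.
- **Other parts:** the spanner, attenuator and load all show where they started.

**Two readings to note:**
- **Module weight:** just after gripping, the tool read about 3 N, roughly the module's weight. The grip may have taken that load for up to half a second, but I saw no lift. I then pressed down lightly and kept about 10 N on the plate for the rest of the slide.
- **Arm and camera disagreement:** when the module stopped, the arm put it about 2 mm farther in than my first camera estimate, which is about the calibration error. The final image measurement agreed with home.

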